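Load the calibration plate from its dock into the fixture and lock the keeper

ROBOT

A 7-joint arm with a two-finger parallel gripper is mounted at the origin on a cart in front of the work surface, level with it; the furniture and walls round the work are solid. World frame = base frame: x ahead of the robot, y to its left, z up, the work surface at z = 0. Lengths are in m, angles in rad, forces in N, time in s.
With the tool pointing down it reaches from about 0.425 to 1.025 m from the base axis. Payload 3.6 kg.
Tool frame: the origin (TCP) lies between the finger pads; the fingertips stand 14 mm ahead of it and the grasp point (between the pads) lies 5 mm behind it; z points along the fingers, y is the line along which they close (so a half turn about z gives the same grasp; the last joint's range is limited). The gripper opens to 85 mm and grips with 20 to 120 N. Pads are 22 mm wide; open, the fingers measure 114 mm over their backs; the gripper's body (76 mm by 85 mm) begins 54 mm behind the grasp point. The pads swing forward as they close: fully open they stand 13 mm farther back than shut.
Start: joints at [1.117, 0.591, 0.048, 1.609, -0.033, 0.943, -0.034], TCP at [0.255, -0.679, 0.245] pointing down, gripper open.
Joint ranges: [-2.69, 2.69], [-0.47, 2.24], [-1.27, 1.36], [0.19, 2.51], [-1.53, 4.68], [0.08, 2.07], [-3.09, 3.09]. Speed limits (rad/s): [2.57, 2.57, 3.14, 3.14, 3.14, 3.14, 3.14].

INTERFACE

Orientations are given as a rotation vector (axis times angle).
In Python, from cell import bot, optics gives the robot as it stands (bot), with the cameras (optics).
- The arm moves only by the shell command python3 shift.py 'ROWS' [OPENING] [FORCE]. ROWS is a JSON list of rows, 1 to 10 of them, each of 6 numbers: dx, dy, dz in m, then a rotation vector rx, ry, rz in rad; each row is the pose to reach, as a shift and turn from the pose commanded when the command began, along the tool's axes at that moment; what a row does not reach only later rows make up. A row lasts 1/12 s, in which the tool goes at most 0.0417 m and 0.125 rad, less where a joint would pass 70% of its speed; a pose out of reach is approached as far as the arm can. OPENING is the finger opening in m, set as the command begins (- or left out keeps the last). The fingers move at their own pace and stop on an object; FORCE is the grip in N (left out, the last holds). Time passes only in rows, so rows that do not move let the fingers close. It prints the time, the measured TCP pose, the force, the opening and the grip force at its end.
- bot.read_state(): the state, without advancing time (a new reading comes with each control period).
- optics.snapshot(name): name is "side" or "top" or "wrist"; returns the picture (384x512x3 uint8, red, green, blue); there is no depth.
- optics.camera_info(name): a dict with "vfov" (degrees; the focal length in pixels is half the picture's height over the tangent of half this angle, whatever the lens; pixels are square), "cx", "cy" (the principal point, pixels), "R" (3x3) and "t" (3): a world point X has camera coordinates R X + t. Camera axes: x right, y down, z forward; pixel columns grow to the right and rows downward; lengths in m; the calibration is good to about 2 mm. A picture is of the moment at which its call begins: read the wrist's pose just before it. camera_info takes no time and is no camera call; for the wrist camera it gives the pose at the moment of the call.
- bot.sign_off(): hands the job in; it is judged then, once.
The state is a dict: "clock": time; "joint_positions": joint angles; "joint_vel": joint speeds; "joint_torque": joint torques, N m; "tcp_pos": TCP position; "eef_rot": TCP orientation; "ft_force": force on the tool from outside, world axes, zero at the start; "wrist_torque": the same for the moment, N m; "finger_gap": finger opening in m; "grasp_force": force on a finger pad.
Only numpy, scipy, OpenCV 4.12 (cv2) and the standard library are available. Lean on these libraries where they do the work, as an engineer would, in place of code of your own. Each camera call takes 0.05 s, during which the arm holds its last target. There are 200 camera calls.

TASK

Take the calibration-plate carrier out of its sloped storage dock by its bridge handle: lift its front edge and tilt it back until it clears the dock's lip, then draw its tongues out from under the crossbar. Lay it flat and fully home in the load fixture, tongues hooked under the fixture's crossbar and front edge down behind the low lip, and swing the keeper bar shut over its front edge until it snaps in. Keep the plate face up all the way and leave the other things on the bench alone.

Things in the scene. Friction and masses are not known exactly. Their poses are not given: they have to be found in the camera images.
- carrier: Loose aluminium plate 90 (x) x 110 (y) x 8 mm, 0.18 to 0.36 kg, two dark glass strips on its upper face. Origin: centre of the underside; z out of the upper face, +x to its rear. A black bridge handle stands over its centre (see carrier_grip), two tongues at its rear edge (see carrier_tongues). In the dock it lies with x rising 25 degrees toward the rear.
- carrier_grip (a point): Centre of the bridge handle's bar, at (0, 0, 37) mm of the carrier, same axes. The bar is 12 mm thick (x), 86 mm long (y) and 18 mm high (z = 28 to 46 mm), on two posts at y = -34 and 34 mm; 20 mm of free space between the bar and the plate's upper face.
- carrier_tongues (a point): Midway between the two tongue tips, at (59, 0, 0) mm of the carrier, same axes. The tongues stick out 14 mm from the rear edge, 20 mm wide, 5 mm thick, flush with the underside, at y = -30 and 30 mm.
- dock: Sloped storage dock, a fixed steel stand, foot 150 x 150 mm. Origin under its middle on the bench, z up, +x to its rear. Its tray rises 25 degrees toward +x. The carrier cannot be pulled straight off: with the tongues still under the crossbar raise its front by 8 to 20 degrees, then draw it to the front by 12 mm or more.
- dock_seat (a point): Centre of the dock's seat, 52 mm above the bench; axes of the dock (level, not sloped). Along the slope from here: inner face of the front lip 47 mm down-slope, lip 11 mm high off the seat; side guides 57.5 mm to either side, 9 mm high.
- dock_bar (a point): Middle of the lower front edge of the dock's rear crossbar: 50 mm up-slope of dock_seat, 10 mm off the seat surface; axes of the dock (level). The bar is 4 mm thick; the wall behind it is 11 mm farther up-slope. The tongues lie under it.
- fixture: Load fixture, a fixed flat aluminium plate 165 x 196 mm. Origin under its middle on the bench, z up, +x to its rear. Its seat is level. Seated, the carrier lies flat on the seat with the axes of the fixture, its origin within 3 mm of fixture_seat. Overhead: a fixed lamp head hangs 0.52 m above the bench ahead of the robot, from x = 0.64 m, y = 0.09 m back to the right: keep the wrist clear of it.
- fixture_seat (a point): Centre of the fixture's seat, at (0, 0, 14) mm of the fixture, same axes. From here: inner face of the front lip at x = -47 mm, lip 5 mm high; side guides 57.5 mm to either side, 64 mm long, 9 mm high.
- fixture_bar (a point): Middle of the lower front edge of the fixture's rear crossbar, at (50, 0, 24) mm of the fixture, same axes: 10 mm above the seat. The bar is 4 mm thick; the wall behind it is at x = 61 mm. The tongues belong under it; they go in with the carrier's front raised 8 to 20 degrees.
- keeper (a joint): Keeper bar: a steel rod 8 mm thick, 172 mm long, turning level about an upright pivot at (-41, 80) mm of the fixture. 0 = shut, along the fixture's -y over the carrier's front edge, against a stop; grows as it opens toward the robot (1.57: along -x). Stays where left. A spring ball is met near 0.09 rad, takes some 4 N at the knob to pass, and holds the bar once below 0.04 rad.
- keeper_knob (a point): Black upright knob on the keeper bar, 14 mm across, 120 mm from the pivot. The point lies 24 mm above the rod's axis (38 mm above the fixture's seat); the knob's top is 14 mm higher. At joint value 0 its axes are those of the fixture; it turns with the bar.
- loupe: Black loupe, 42 x 66 x 24 mm; bystander.
- tweezers: Wafer tweezers, 22 x 144 x 12 mm; bystander.
- pen: White and blue pen, 12 x 130 x 15 mm; bystander.
- gauge: Gauge block, 10 x 35 x 40 mm; bystander.
- usb: Small black memory stick, 18 x 52 x 8 mm; bystander.

How it is judged:
On the way, in this order (a step that is already met when the one before it is completed fails the run):
1. the carrier is out of the dock (distance between carrier and dock_seat above 0.08 m), for 0.1 s.
2. the carrier lies fully home in the fixture (horizontal distance between carrier and fixture_seat below 0.005 m and z of carrier in the frame of fixture_seat below 0.003 m and angle between carrier's own z axis and vertical below 0.04 rad), for 0.2 s.
At the end, for the whole second after the job is handed in: The carrier lies at rest and flat in the fixture (origin within 5 mm of the seat's centre, less than 3 mm above the seat, tilted less than 0.04 rad, turned less than 0.09 rad), and the keeper bar is shut past its detent (joint below 0.03 rad) (all of step 2 and angle between the x axis of carrier and the x axis of fixture, either way round below 0.09 rad and value of joint keeper below 0.03 rad and linear speed of carrier below 0.02 m/s); the robot touches nothing.
It fails at once if the plate is tipped far from face up (more than 60 degrees) (angle between carrier's own z axis and vertical above 1.05 rad).
It fails at once if another thing on the bench is moved more than 30 mm (distance of any of loupe, tweezers, pen, gauge, usb from where it was at the start of the episode above 0.03 m).
It also fails if it takes over 67 s, if anything falls off the work surface, if the arm or the gripper's body presses on something with over 40 N, if the wrist force passes 120 N, or if a joint passes its speed limit or range.

## Working session

There is one attempt and no reset: what is moved stays moved. The work goes in short steps, Python scripts to look and compute and a shell command to move; the robot and the scene stay as the last step left them, time stands still between calls to the robot, and variables do not carry over. Pictures are saved under pics/ and viewed, at most 10 in all, crops included, and the job is handed in when it is done.

```bash
ls; mkdir -p pics; python3 - <<'E'
from cell import bot, optics
import cv2,numpy as np
s=bot.read_state();print(s)
for n in("side","top"):
    im=optics.snapshot(n);cv2.imwrite(f"pics/{n}0.png",im[:,:,::-1]);print(n,optics.camera_info(n))
a=cv2.imread("pics/side0.png");b=cv2.imread("pics/top0.png")
cv2.imwrite("pics/s0big.png",cv2.resize(a,(800,600)));cv2.imwrite("pics/t0big.png",cv2.resize(b,(800,600)))
E
```

```text
cell.py
pics
shift.py
{'clock': 0.0, 'joint_positions': array([ 1.11746249,  0.59209743,  0.04830995,  1.60981686, -0.03328718,
        0.9426627 , -0.0336867 ]), 'joint_vel': array([-0.0004602 ,  0.00111734,  0.00111168, -0.00045282, -0.00012048,
       -0.00042199,  0.0007293 ]), 'joint_torque': array([ 1.07082011e-03, -5.48685622e+01,  1.54635407e+00, -1.98124337e+01,
        9.22219071e-03,  8.85779271e-03,  8.48367137e-06]), 'tcp_pos': array([ 0.25501194, -0.6778389 ,  0.24415884]), 'eef_rot': array([-3.08877545e+00, -5.61946494e-01,  8.25762276e-04]), 'ft_force': array([-0.61442464,  0.6482294 , -0.16446526]), 'wrist_torque': array([ 0.02371018,  0.00763425, -0.04315478]), 'grasp_force': 0.0, 'finger_gap': 0.08534044427037925}
side {'vfov': 43.94579328477828, 'cx': 245.8189405179425, 'cy': 189.80847826206949, 'R': array([[-0.90868936, -0.41724589, -0.0137665 ],
       [-0.22576135,  0.51887256, -0.82450172],
       [ 0.35116301, -0.746108  , -0.56569197]]), 't': array([0.51910272, 0.13987816, 1.03131601])}
top {'vfov': 50.64639312592725, 'cx': 252.18316415391203, 'cy': 198.90280565665884, 'R': array([[-0.0046004 , -0.99996708,  0.00668334],
       [-0.9910412 ,  0.00366704, -0.13350613],
       [ 0.13347722, -0.00723764, -0.99102545]]), 't': array([0.06560718, 0.56611344, 1.24031529])}
```

View pics/t0big.png

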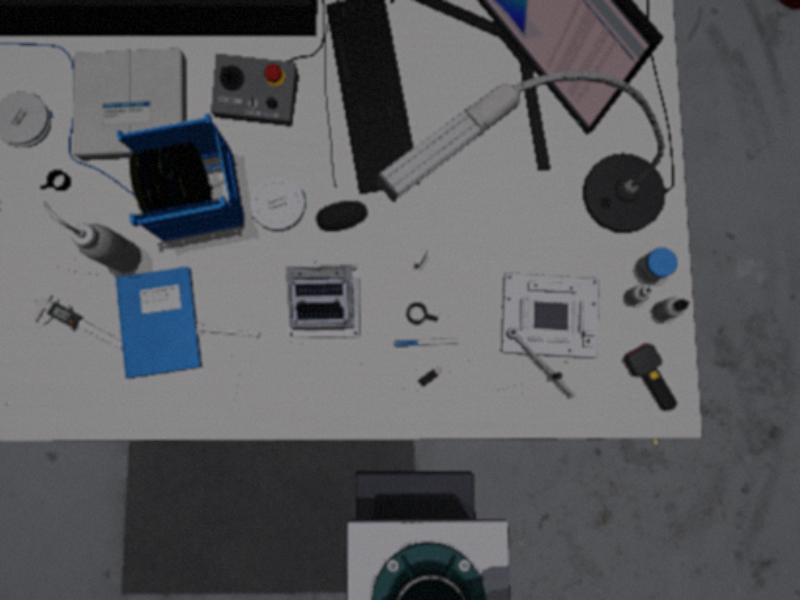

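View pics/s0big.png

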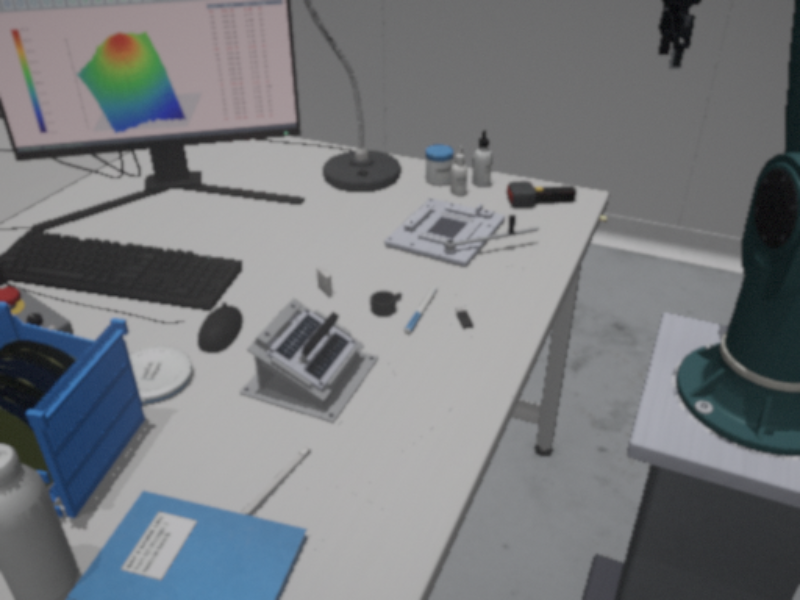

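The top view shows the dock near px (206,194), the fixture near (352,201), the keeper pivot near (328,212) and the knob near (357,241). The side view shows the dock near (198,225), the fixture near (285,147) and the handle near (206,217).

```bash
cat > h.py <<'E'
import numpy as np,cv2
from cell import bot, optics
from scipy.spatial.transform import Rotation as Ro
def ray(ci,p):
    f=192/np.tan(np.radians(ci["vfov"])/2)
    d=np.array([(p[0]-ci["cx"])/f,(p[1]-ci["cy"])/f,1.]);R=np.array(ci["R"])
    return -R.T@ci["t"],R.T@d/np.linalg.norm(d)
def plane(ci,p,z):
    o,d=ray(ci,p);return o+d*(z-o[2])/d[2]
def tri(*obs):
    A=0;b=0
    for ci,p in obs:
        o,d=ray(ci,p);P=np.eye(3)-np.outer(d,d);A=A+P;b=b+P@o
    X=np.linalg.solve(A,b);return X,[np.linalg.norm((np.eye(3)-np.outer(d,d))@(X-o)) for o,d in(ray(*q) for q in obs)]
def proj(ci,X):
    f=192/np.tan(np.radians(ci["vfov"])/2);c=np.array(ci["R"])@X+ci["t"];return c[:2]/c[2]*f+[ci["cx"],ci["cy"]]
def snap(n,name):
    ci=optics.camera_info(n);im=optics.snapshot(n)[:,:,::-1].copy();cv2.imwrite("pics/%s.png"%name,im);np.save("pics/%s.npy"%name,ci,allow_pickle=True);return ci,im
def load(name): return np.load("pics/%s.npy"%name,allow_pickle=True).item(),cv2.imread("pics/%s.png"%name)
def go(target,R):
    """shift + rotvec in tool axes to reach TCP target with rotation R (measured pose)"""
    s=bot.read_state();R0=Ro.from_rotvec(s["eef_rot"])
    print("shift",np.round(R0.inv().apply(target-s["tcp_pos"]),4),"rot",np.round((R0.inv()*R).as_rotvec(),4))
E
python3 - <<'E'
from h import *
t=optics.camera_info("top");s=optics.camera_info("side");w=optics.camera_info("wrist")
k=.64
for n,p,z in [("dock",(323,303),.06),("fix",(550,315),.014),("pivot",(513,332),.03),("knob",(558,377),.05),("fixTL",(504,272),.0),("fixBL",(501,352),0),("fixTR",(600,279),0),("fixBR",(597,358),0),("loupe",(418,313),.02),("dockTL",(287,267),.07)]: print(n,plane(t,np.array(p)*k,z).round(3))
print("tri handle",tri((t,np.array((320,305))*k),(s,np.array((321,340))*k)))
print(-np.array(w["R"]).T@w["t"],np.array(w["R"]).round(3),w["vfov"],w["cx"],w["cy"])
R=Ro.from_rotvec(bot.read_state()["eef_rot"]).as_matrix();print(R.round(3))
print("cam in tool",R.T@(-np.array(w["R"]).T@w["t"]-bot.read_state()["tcp_pos"]),(w["R"]@R).round(3))
E
python3 - <<'E'
from h import *
go(np.array([.54,-.22,.25]),Ro.from_matrix(np.array([[0,1,0],[1,0,0],[0,0,-1.]])))
E
```

```text
shift [ 0.428  -0.3282 -0.0052] rot [-1.9000e-03 -1.1000e-03 -1.2109e+00]
```

```bash
R='[0.428,-0.328,-0.005,0,0,-1.211]'; python3 shift.py '[[0.04,-0.03,0,0,0,-0.1],[0.428,-0.328,-0.005,0,0,-1.211],[0.428,-0.328,-0.005,0,0,-1.211],[0.428,-0.328,-0.005,0,0,-1.211],[0.428,-0.328,-0.005,0,0,-1.211],[0.428,-0.328,-0.005,0,0,-1.211],[0.428,-0.328,-0.005,0,0,-1.211],[0.428,-0.328,-0.005,0,0,-1.211],[0.428,-0.328,-0.005,0,0,-1.211],[0.428,-0.328,-0.005,0,0,-1.211]]'; python3 - <<'E'
from h import *
go(np.array([.54,-.22,.25]),Ro.from_matrix(np.array([[0,1,0],[1,0,0],[0,0,-1.]])))
E
```

```text
clock: 0.93
tcp_pos: [0.476, -0.3231, 0.249]
eef_rot: [-2.215, -2.228, 0.0]
ft_force: [1.4, -0.1, 0.5]
finger_gap: 0.0851
grasp_force: 0.0
shift [ 0.1027  0.0646 -0.0011] rot [-0.0005 -0.0001  0.0058]
```

```bash
python3 shift.py '[[0.035,0.022,0,0,0,0],[0.07,0.044,0,0,0,0],[0.085,0.055,0,0,0,0],[0.085,0.055,0,0,0,0],[0.085,0.055,0,0,0,0],[0.085,0.055,0,0,0,0]]'; python3 - <<'E'
from h import *
ci,im=snap("wrist","w1");cv2.imwrite("pics/w1b.png",cv2.resize(im,(800,600)))
E
```

```text
clock: 1.43
tcp_pos: [0.5296, -0.2412, 0.2486]
eef_rot: [-2.222, -2.219, 0.003]
ft_force: [-0.7, 1.2, -0.7]
finger_gap: 0.0857
grasp_force: 0.0
```

View pics/w1b.png

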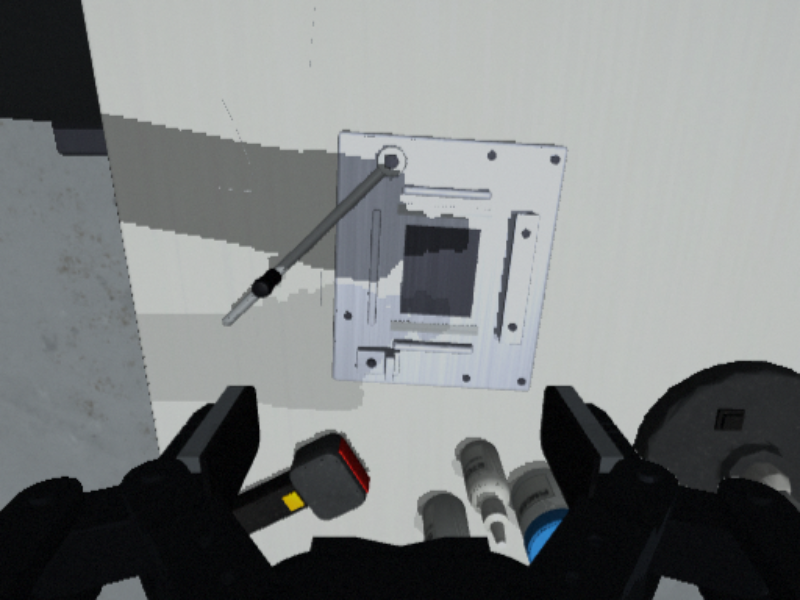

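The view shows the fixture plate with big-picture corners (340,130), (567,147), (528,391), (333,379). The pivot is at (391,160), the knob at (267,282) and the dark seat window is centred near (440,270). I'll take a second, closer view.

```bash
python3 shift.py '[[0.01,0.01,0.03,0,0,0],[0.02,0.02,0.06,0,0,0],[0.03,0.02,0.08,0,0,0],[0.03,0.02,0.08,0,0,0],[0.03,0.02,0.08,0,0,0],[0.03,0.02,0.08,0,0,0]]'; python3 - <<'E'
from h import *
ci,im=snap("wrist","w2");cv2.imwrite("pics/w2b.png",cv2.resize(im,(800,600)))
for n in("w1","w2"):
    ci,im=load(n);i=im.astype(int);m=((i[:,:,0]-i[:,:,2])>8)&(i.max(2)>90)
    m=cv2.morphologyEx(m.astype(np.uint8),cv2.MORPH_OPEN,np.ones((3,3)))
    m=cv2.morphologyEx(m,cv2.MORPH_CLOSE,np.ones((7,7)))
    cs,_=cv2.findContours(m,0,2);c=max(cs,key=cv2.contourArea);h=cv2.convexHull(c)
    q=cv2.approxPolyDP(h,0.03*cv2.arcLength(h,True),True)[:,0]
    print(n,cv2.contourArea(c),(q/.64).round().tolist())
    for p in q: print(plane(ci,p,.014).round(4))
E
```

```text
clock: 1.98
tcp_pos: [0.5505, -0.2122, 0.17]
eef_rot: [2.223, 2.217, -0.001]
ft_force: [-0.4, -0.8, -0.1]
finger_gap: 0.0855
grasp_force: 0.0
w1 9952.5 [[339.0, 153.0], [491.0, 192.0], [547.0, 270.0], [528.0, 389.0], [333.0, 377.0]]
[ 0.4865 -0.1692  0.014 ]
[ 0.5965 -0.1968  0.014 ]
[ 0.643  -0.2557  0.014 ]
[ 0.6364 -0.3572  0.014 ]
[ 0.4746 -0.3456  0.014 ]
w2 18963.5 [[289.0, 181.0], [567.0, 198.0], [522.0, 480.0], [289.0, 467.0]]
[ 0.4883 -0.1546  0.014 ]
[ 0.648  -0.1647  0.014 ]
[ 0.6358 -0.357   0.014 ]
[ 0.4748 -0.3462  0.014 ]
```

View pics/w2b.png

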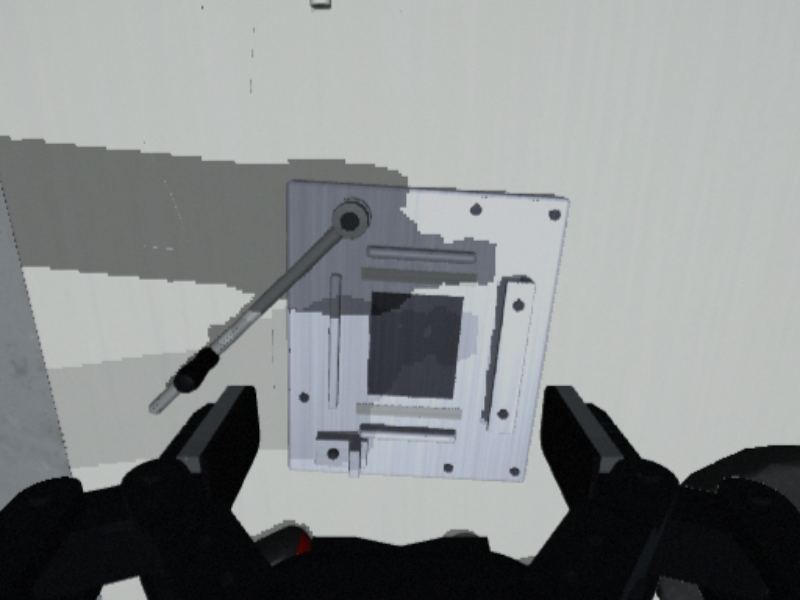

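The closer view shows the plate corners at (289,181), (567,198), (522,480), (289,467), with the keeper pivot at (350,220), the knob at (187,380) and the window at (372,292)-(452,398). Next I triangulate.

```bash
python3 - <<'E'
from h import *
c1,i1=load("w1");c2,i2=load("w2");k=.64
def ref(im,p,r=6):
    "centroid of dark blob near p (big px)"
    x,y=np.round(np.array(p)*k).astype(int);g=im[y-r:y+r+1,x-r:x+r+1].max(2).astype(float)
    w=np.clip(np.median(g)*.8-g,0,None);Y,X=np.mgrid[-r:r+1,-r:r+1];return np.array([x+(w*X).sum()/w.sum(),y+(w*Y).sum()/w.sum()])
for n,a,b in [("scrBR",(521,382),(514,471)),("scrTR",(555,159),(554,214)),("scrL",(348,315),(304,398)),("scrT",(492,156),(476,210)),("scrB",(466,378),(448,467))]:
    X,e=tri((c1,ref(i1,a,4)),(c2,ref(i2,b,4)));print(n,X.round(4),np.round(e,4))
for n,a,b in [("wTL",(405,226),(372,292)),("wTR",(479,231),(463,297)),("wBR",(471,317),(452,398)),("wBL",(400,312),(368,392)),("pivot",(391,160),(350,220)),("barTL",(512,212),(504,277)),("barscr",(526,233),(518,305)),("barscr2",(513,327),(503,414)),("knobtop",(264,285),(186,380)),("rodend",(227,322),(154,408))]:
    X,e=tri((c1,np.array(a)*k),(c2,np.array(b)*k));print(n,X.round(4),np.round(e,4))
# window centroid
for c,i,p in((c1,i1,(440,270)),(c2,i2,(417,345))):
    m=(i.max(2)<115).astype(np.uint8);x,y=(np.array(p)*k).astype(int)
    sub=np.zeros_like(m);sub[y-40:y+41,x-36:x+37]=m[y-40:y+41,x-36:x+37]
    sub=cv2.morphologyEx(sub,cv2.MORPH_OPEN,np.ones((5,5)))
    n,l,st,ce=cv2.connectedComponentsWithStats(sub);j=1+st[1:,4].argmax();print(st[j],ce[j],plane(c,ce[j],.014).round(4))
E
```

```text
scrBR [ 0.6296 -0.3493  0.0146] [0. 0.]
scrTR [ 0.6405 -0.1733  0.016 ] [0. 0.]
scrL [ 0.4882 -0.2917  0.0145] [0.0001 0.0001]
scrT [ 0.5951 -0.1705  0.0155] [0.0001 0.0001]
scrB [ 0.5838 -0.3463  0.0144] [0.0001 0.0001]
wTL [ 0.5339 -0.2224  0.008 ] [0. 0.]
wTR [ 0.5912 -0.2269  0.0044] [0.0002 0.0002]
wBR [ 0.5859 -0.2938  0.0133] [0.0005 0.0005]
wBL [ 0.5301 -0.2907  0.0102] [0. 0.]
pivot [ 0.5243 -0.1736  0.0352] [0.0002 0.0002]
barTL [ 0.6136 -0.2111  0.0149] [0.0006 0.0006]
barscr [ 0.6204 -0.2242  0.0296] [0.0003 0.0003]
barscr2 [ 0.6162 -0.2966  0.0287] [0.0002 0.0002]
knobtop [ 0.441  -0.2508  0.0716] [0.0003 0.0003]
rodend [ 0.3974 -0.2922  0.0282] [0.0005 0.0005]
[ 256  143   51   60 2669] [280.50056201 172.40764331] [ 0.5595 -0.2549  0.014 ]
[ 230  186   66   69 3824] [263.56014644 219.56563808] [ 0.5588 -0.2544  0.014 ]
```

```bash
python3 - <<'E'
from h import *
c2,i2=load("w2");g=i2.mean(2).astype(int)
for r in(190,215,240,250): print(r,"lip205:",g[r,205:224].tolist()," bar308:",g[r,308:346].tolist())
for c in(250,270,285): print(c,"gT155:",g[155:175,c].tolist()," gB268:",g[268:286,c].tolist())
E
python3 -c "
import cv2;i=cv2.imread('pics/w2.png')[145:300,175:375];cv2.imwrite('pics/w2c.png',cv2.resize(i,(774,600),interpolation=2))"
```

```text
190 lip205: [115, 112, 110, 106, 107, 106, 85, 99, 106, 104, 82, 75, 54, 84, 85, 84, 82, 84, 84]  bar308: [199, 198, 199, 197, 198, 199, 199, 198, 198, 192, 94, 84, 82, 82, 62, 135, 196, 200, 197, 199, 200, 198, 199, 185, 183, 198, 198, 198, 198, 197, 200, 198, 198, 169, 197, 200, 198, 198]
215 lip205: [178, 179, 173, 178, 179, 138, 136, 174, 176, 179, 173, 127, 119, 179, 178, 173, 174, 177, 172]  bar308: [194, 195, 199, 199, 197, 197, 116, 83, 82, 80, 80, 55, 161, 193, 199, 199, 198, 201, 199, 198, 199, 199, 199, 198, 198, 198, 198, 198, 199, 182, 197, 199, 198, 196, 193, 195, 198, 198]
240 lip205: [173, 171, 170, 180, 175, 114, 160, 172, 171, 174, 153, 83, 175, 178, 171, 171, 172, 170, 171]  bar308: [196, 193, 192, 93, 80, 79, 77, 72, 77, 180, 191, 196, 195, 195, 198, 199, 197, 198, 197, 195, 194, 196, 194, 192, 197, 190, 159, 193, 199, 194, 193, 192, 196, 194, 192, 192, 188, 163]
250 lip205: [170, 170, 169, 176, 174, 140, 169, 168, 170, 167, 138, 112, 175, 175, 169, 174, 173, 167, 170]  bar308: [192, 190, 190, 89, 79, 78, 62, 126, 189, 192, 192, 193, 194, 197, 196, 197, 197, 196, 194, 193, 191, 194, 196, 198, 159, 190, 195, 195, 194, 191, 192, 196, 190, 189, 188, 171, 162, 188]
250 gT155: [114, 111, 99, 64, 84, 101, 116, 125, 108, 93, 90, 110, 111, 111, 112, 113, 106, 90, 85, 86]  gB268: [197, 197, 196, 187, 142, 61, 62, 69, 106, 155, 188, 195, 181, 177, 194, 194, 195, 194]
270 gT155: [112, 111, 112, 104, 69, 72, 97, 114, 126, 113, 98, 91, 111, 112, 110, 110, 112, 108, 93, 85]  gB268: [196, 195, 194, 196, 178, 87, 53, 54, 63, 100, 150, 184, 197, 182, 174, 193, 193, 194]
285 gT155: [182, 112, 112, 114, 102, 70, 75, 98, 115, 125, 114, 95, 90, 113, 115, 114, 115, 116, 109, 84]  gB268: [179, 192, 190, 193, 193, 185, 141, 58, 62, 71, 112, 158, 193, 195, 178, 162, 187, 186]
```

View pics/w2c.png

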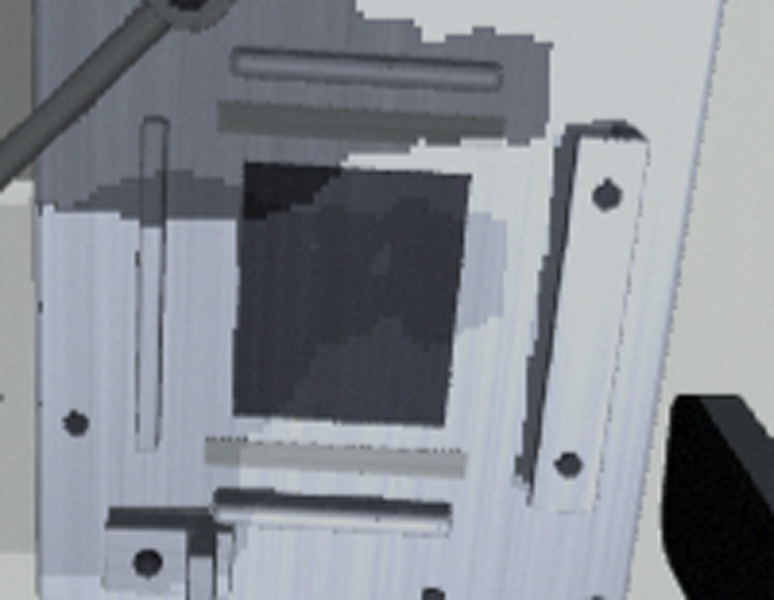

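Crop of w2: lip inner base edge at col ≈217.5, crossbar top front edge at col ≈320 (row 215), guide inner bases at rows ≈166.5 and ≈272.5.

```bash
python3 - <<'E'
from h import *
c2,_=load("w2");yaw=-.063;u=np.array([np.cos(yaw),np.sin(yaw)]);v=np.array([-u[1],u[0]]);C=np.array([.5603,-.256])
for n,p,z in [("lip",(218,190),.014),("lip",(217.5,215),.014),("lip",(217,240),.014),("bar",(322.8,190),.028),("bar",(319.5,215),.028),("bar",(316.7,240),.028),("gT",(250,165.5),.014),("gT",(285,167),.014),("gB",(250,272),.014),("gB",(270,272.8),.014),("gB",(285,273.8),.014)]:
    X=plane(c2,p,z)[:2];print(n,X.round(4),"fix coords mm",((X-C)@u*1e3).round(1),((X-C)@v*1e3).round(1))
E
```

```text
lip [ 0.515  -0.2237] fix coords mm -47.2 29.4
lip [ 0.5135 -0.2494] fix coords mm -47.1 3.6
lip [ 0.512  -0.2764] fix coords mm -46.9 -23.4
bar [ 0.6122 -0.2197] fix coords mm 49.5 39.5
bar [ 0.6107 -0.2441] fix coords mm 49.5 15.0
bar [ 0.6095 -0.2699] fix coords mm 50.0 -10.7
gT [ 0.5459 -0.1998] fix coords mm -17.9 55.1
gT [ 0.5786 -0.2014] fix coords mm 14.8 55.7
gB [ 0.5449 -0.3134] fix coords mm -11.7 -58.2
gB [ 0.5658 -0.3144] fix coords mm 9.2 -57.9
gB [ 0.5815 -0.3156] fix coords mm 24.9 -58.2
```

```bash
python3 shift.py '[[0.03,-0.005,-0.02,0,0,0],[0.07,-0.01,-0.04,0,0,0],[0.11,-0.015,-0.06,0,0,0],[0.15,-0.02,-0.08,0,0,0],[0.19,-0.02,-0.08,0,0,0],[0.23,-0.02,-0.08,0,0,0],[0.27,-0.02,-0.08,0,0,0],[0.31,-0.02,-0.08,0,0,0],[0.35,-0.02,-0.08,0,0,0],[0.39,-0.02,-0.08,0,0,0]]' && python3 shift.py '[[0.03,0,0,0,0,0],[0.05,0,0,0,0,0],[0.05,0,0,0,0,0],[0.05,0,0,0,0,0],[0.05,0,0,0,0,0]]'; python3 - <<'E'
from h import *
ci,im=snap("wrist","d1")
E
python3 shift.py '[[0.02,0.01,0.03,0,0,0],[0.03,0.02,0.06,0,0,0],[0.03,0.02,0.07,0,0,0],[0.03,0.02,0.07,0,0,0],[0.03,0.02,0.07,0,0,0],[0.03,0.02,0.07,0,0,0]]'; python3 - <<'E'
from h import *
ci,im=snap("wrist","d2")
a,b=cv2.imread("pics/d1.png"),im
cv2.imwrite("pics/d12.png",np.hstack([a[:,60:460],b[:,60:460]]))
E
```

```text
clock: 2.87
tcp_pos: [0.5316, 0.1811, 0.2513]
eef_rot: [2.222, 2.217, 0.005]
ft_force: [0.5, 0.1, -0.3]
finger_gap: 0.0857
grasp_force: 0.0
clock: 3.28
tcp_pos: [0.5315, 0.2281, 0.25]
eef_rot: [2.223, 2.218, 0.001]
ft_force: [0.3, -0.3, 0.7]
finger_gap: 0.0854
grasp_force: 0.0
clock: 3.83
tcp_pos: [0.5511, 0.2587, 0.1803]
eef_rot: [2.223, 2.219, 0.001]
ft_force: [-0.1, -0.3, -0.3]
finger_gap: 0.0855
grasp_force: 0.0
```

View pics/d12.png

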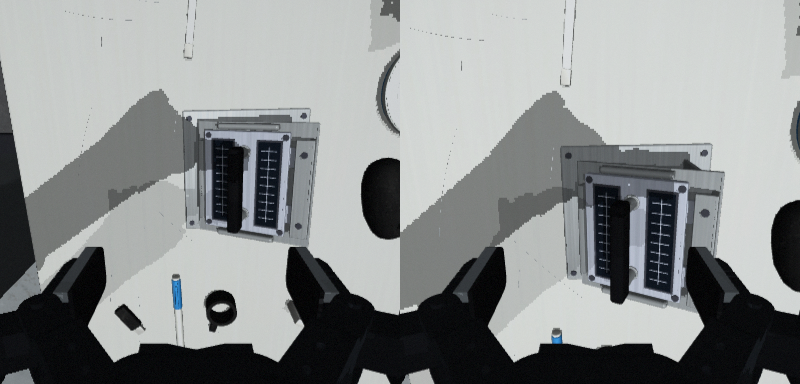

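The pair shows the dock foot, tray, and carrier with two glass strips and the black handle: d1 around px (295,190), d2 around (290,235). I'll enlarge both to click corners.

```bash
python3 - <<'E'
from h import *
a=load("d1")[1][100:250,235:385];b=load("d2")[1][140:310,215:385]
a=cv2.resize(a,(400,400),interpolation=2);b=cv2.resize(b,(400,400),interpolation=2)
cv2.imwrite("pics/dz.png",np.hstack([a,b]))
E
```

```text
(no output)
```

View pics/dz.png

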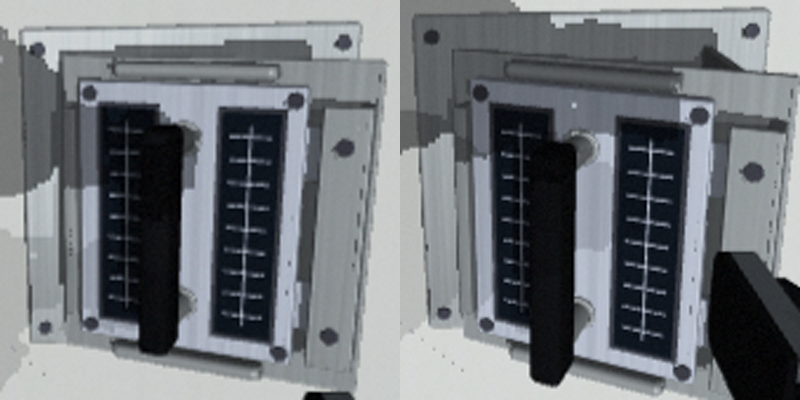

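```bash
cat > dock.py <<'E'
from h import *
c1,i1=load("d1");c2,i2=load("d2")
def ref(im,p,r=3):
    x,y=np.round(p).astype(int);g=im[y-r:y+r+1,x-r:x+r+1].max(2).astype(float)
    w=np.clip(np.median(g)*.85-g,0,None);Y,X=np.mgrid[-r:r+1,-r:r+1];return np.array([x+(w*X).sum()/w.sum(),y+(w*Y).sum()/w.sum()])
A={"TL":((90,93),(80,93)),"TR":((296,102),(299,116)),"BL":((91,324),(87,324)),"BR":((279,354),(281,373)),"footTL":((37,49),(32,37)),"footBL":((46,327),(44,313)),"footTR":((343,43),(351,31)),"barT":((344,147),(353,172)),
"hFarTop":((162,127),(154,146))}
P={}
for n,(a,b) in A.items():
    a=np.array(a)/2.6667+[235,100];b=np.array(b)/2.353+[215,140]
    if n[0]!="h": a=ref(i1,a);b=ref(i2,b)
    P[n],e=tri((c1,a),(c2,b));print(n,a.round(1),b.round(1),P[n].round(4),np.round(e,4))
x=(P["TR"]+P["BR"]-P["TL"]-P["BL"])/2;y=(P["TL"]+P["TR"]-P["BL"]-P["BR"])/2
print("len",np.linalg.norm(x),np.linalg.norm(y));print("tilt",np.degrees(np.arctan2(x[2],np.hypot(*x[:2]))),"ytilt",np.degrees(np.arcsin(y[2]/np.linalg.norm(y))),"yaw x",np.arctan2(x[1],x[0]),"yaw y",np.arctan2(-y[0],y[1]))
M=(P["TL"]+P["TR"]+P["BL"]+P["BR"])/4;print("mid top face",M)
f=P["footTL"]-P["footBL"];print("foot yaw",np.arctan2(-f[0],f[1]),np.arctan2(*(P["footTR"]-P["footTL"])[1::-1]))
E
python3 dock.py
```

```text
TL [268.2 134.4] [249.7 178.3] [0.5462 0.2621 0.0364] [0.0002 0.0002]
TR [344. 135.] [340. 186.] [0.6174 0.2664 0.0765] [0. 0.]
BL [268.9 220.5] [251.6 277.2] [0.5475 0.1637 0.0432] [0. 0.]
BR [339.1 231.8] [333.1 296. ] [0.6214 0.1622 0.0715] [0.0007 0.0007]
footTL [246.9 119.2] [228.2 155.4] [ 0.5225  0.2744 -0.0114] [0.0009 0.0009]
footBL [251.5 222.2] [233.1 272. ] [0.5265 0.1448 0.0035] [0.0002 0.0002]
footTR [362.8 115.4] [361.  153.4] [0.6534 0.2807 0.0151] [0.001 0.001]
barT [nan nan] [nan nan] [nan nan nan] [nan nan]
hFarTop [295.7 147.6] [280.4 202. ] [0.5707 0.2551 0.0818] [0.0001 0.0001]
len 0.08021872746693436 0.10132282368811855
tilt 25.21824974897654 ytilt -0.48740604528631704 yaw x 0.019402459167456487 yaw y 0.026280156404144155
mid top face [0.58313478 0.21359495 0.05689005]
foot yaw 0.030718675445965522 0.0477977182255557dock.py:5: RuntimeWarning: invalid value encountered in scalar divide
  w=np.clip(np.median(g)*.85-g,0,None);Y,X=np.mgrid[-r:r+1,-r:r+1];return np.array([x+(w*X).sum()/w.sum(),y+(w*Y).sum()/w.sum()])
```

```bash
cat >> dock.py <<'E'
print("----")
z={"TL":.0416,"BL":.0416,"TR":.0754,"BR":.0754};Q=[]
for c,i,k,o,j in((c1,i1,2.6667,[235,100],0),(c2,i2,2.353,[215,140],1)):
    q={n:plane(c,ref(i,np.array(A[n][j])/k+o),z[n]) for n in z}
    m=sum(q.values())/4;yv=q["TL"]+q["TR"]-q["BL"]-q["BR"];xv=q["TR"]+q["BR"]-q["TL"]-q["BL"]
    print(m.round(4),"yaw",np.arctan2(-yv[0],yv[1]),np.arctan2(xv[1],xv[0]),np.hypot(*xv[:2])/2,np.hypot(*yv[:2])/2);Q.append(m)
M=sum(Q)/2;yaw=.025
R=Ro.from_euler("ZY",[yaw,-np.radians(25)]);O=M-R.apply([0,0,.008]);print("carrier O",O.round(4),"grip",(O+R.apply([0,0,.037])).round(4))
for c,k,o in((c1,2.6667,[235,100]),(c2,2.353,[215,140])):
    for p in [(-6,43,46),(6,43,46),(-6,-43,46),(6,-43,46),(-6,-43,28)]: print(p,((proj(c,O+R.apply(np.array(p)/1e3))-o)*k).round())
E
python3 dock.py 2>/dev/null | sed -n '/----/,$p'
```

```text
----
[0.583  0.214  0.0585] yaw 0.024653342796563487 0.030031414939455596 0.07266862136120578 0.1010680999758116
[0.5828 0.2143 0.0585] yaw 0.01447635878326178 0.03618701505584527 0.07172309436917663 0.10079589428093079
carrier O [0.5863 0.2143 0.0512] grip [0.5707 0.2139 0.0848]
(-6, 43, 46) [136. 127.]
(6, 43, 46) [169. 129.]
(-6, -43, 46) [135. 352.]
(6, -43, 46) [166. 357.]
(-6, -43, 28) [151. 335.]
(-6, 43, 46) [123. 151.]
(6, 43, 46) [159. 155.]
(-6, -43, 46) [127. 381.]
(6, -43, 46) [159. 389.]
(-6, -43, 28) [146. 352.]
```

```bash
cat >> h.py <<'E'
M=np.array([[0,1,0],[1,0,0],[0,0,-1.]])
def Rt(yaw,slope): return Ro.from_euler("ZY",[yaw,-np.radians(slope)])*Ro.from_matrix(M)
E
python3 - <<'E'
from h import *
R=Rt(.025,25);g=np.array([.572,.2139,.0848])
go(g+R.apply([0,0,.005-.08]),R)
E
```

```text
shift [-0.046  -0.011   0.0278] rot [-0.4343  0.0056 -0.0262]
```

```bash
python3 shift.py '[[-0.012,-0.003,0.007,-0.11,0.001,-0.007],[-0.023,-0.006,0.014,-0.22,0.003,-0.013],[-0.035,-0.008,0.021,-0.33,0.004,-0.02],[-0.046,-0.011,0.028,-0.434,0.006,-0.026],[-0.046,-0.011,0.028,-0.434,0.006,-0.026],[-0.046,-0.011,0.028,-0.434,0.006,-0.026],[-0.046,-0.011,0.028,-0.434,0.006,-0.026]]' 0.06; python3 - <<'E'
from h import *
R=Rt(.025,25);g=np.array([.572,.2139,.0848])
go(g+R.apply([0,0,.005]),R)
ci,im=snap("wrist","p1");cv2.imwrite("pics/p1b.png",cv2.resize(im,(800,600)))
O=g-Ro.from_euler("ZY",[.025,-np.radians(25)]).apply([0,0,.037])
for p in [(-6,43,46),(6,43,46),(-6,-43,46),(6,-43,46),(-45,55,8),(-45,-55,8),(45,55,8),(45,-55,8)]: print(p,proj(ci,O+Ro.from_euler("ZY",[.025,-np.radians(25)]).apply(np.array(p)/1e3)).round(1)/.64)
E
```

```text
clock: 4.47
tcp_pos: [0.5481, 0.2149, 0.1556]
eef_rot: [1.958, 2.0, 0.441]
ft_force: [0.5, -0.1, 0.7]
finger_gap: 0.0599
grasp_force: 0.0
shift [-0.0011 -0.0085  0.0792] rot [ 0.0017  0.006  -0.0025]
(-6, 43, 46) [362.03125 236.71875]
(6, 43, 46) [391.875  236.5625]
(-6, -43, 46) [366.875   424.21875]
(6, -43, 46) [393.28125 424.0625 ]
(-45, 55, 8) [283.75  196.875]
(-45, -55, 8) [299.0625  405.15625]
(45, 55, 8) [475.9375 196.25  ]
(45, -55, 8) [466.71875 404.53125]
```

View pics/p1b.png

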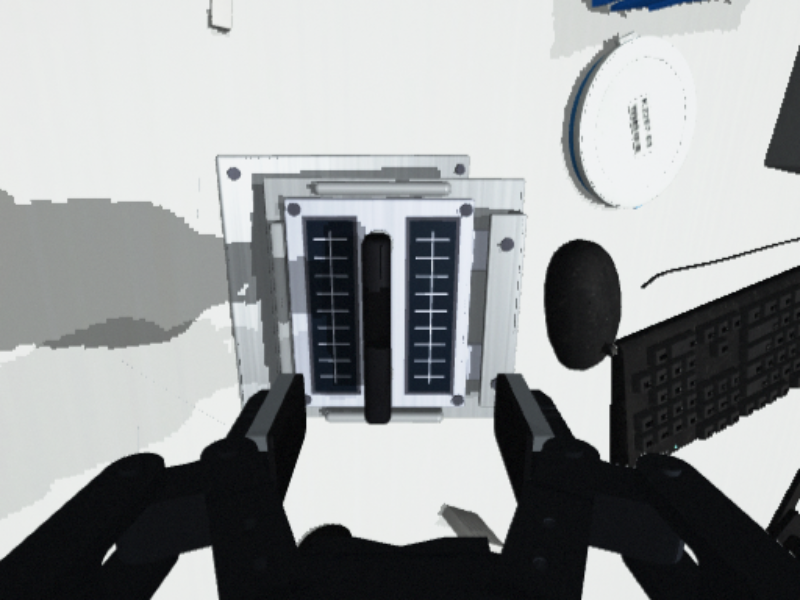

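The handle shows at cols 363–391, rows 233–424 (enlarged), matching the prediction within 1–2 mm. I'll descend and grip.

```bash
python3 shift.py '[[-0.001,-0.008,0.015,0,0.006,0],[-0.001,-0.0085,0.04,0,0.006,0],[-0.001,-0.0085,0.065,0,0.006,0],[-0.001,-0.0085,0.079,0,0.006,0],[-0.001,-0.0085,0.079,0,0.006,0],[-0.001,-0.0085,0.079,0,0.006,0],[-0.001,-0.0085,0.079,0,0.006,0]]' 0.06; python3 - <<'E'
from h import *
R=Rt(.025,25);g=np.array([.572,.2139,.0848])
go(g+R.apply([0,0,.005]),R)
E
```

```text
clock: 5.1
tcp_pos: [0.5736, 0.2133, 0.08]
eef_rot: [1.96, 2.003, 0.443]
ft_force: [-0.0, 1.5, 0.8]
finger_gap: 0.0599
grasp_force: 0.0
shift [ 0.0006  0.0005 -0.    ] rot [-0.0003  0.002  -0.0031]
```

```bash
python3 shift.py '[[0,0,0,0,0,0],[0,0,0,0,0,0],[0,0,0,0,0,0],[0,0,0,0,0,0],[0,0,0,0,0,0],[0,0,0,0,0,0],[0,0,0,0,0,0],[0,0,0,0,0,0]]' 0.0 70
```

```text
clock: 5.77
tcp_pos: [0.573, 0.2142, 0.0796]
eef_rot: [1.959, 2.005, 0.444]
ft_force: [-3.7, 0.9, 6.7]
finger_gap: 0.0108
grasp_force: 69.2
```

```bash
python3 shift.py '[[0,0.0019,-0.003,0.0525,0,0],[0,0.0037,-0.0062,0.105,0,0],[0,0.006,-0.0093,0.158,0,0],[0,0.008,-0.0121,0.21,0,0],[0,0.008,-0.0121,0.21,0,0],[0,0.008,-0.0121,0.21,0,0]]'; python3 - <<'E'
from h import *
s=bot.read_state();R=Ro.from_rotvec(s["eef_rot"]).as_matrix();print(R.round(3),np.degrees(np.arcsin(R[2,1])),s["wrist_torque"])
E
```

```text
clock: 6.27
tcp_pos: [0.5762, 0.2138, 0.0905]
eef_rot: [2.053, 2.104, 0.262]
ft_force: [0.9, -2.8, 7.7]
finger_gap: 0.0109
grasp_force: 70.8
[[-0.023  0.966  0.257]
 [ 1.     0.026 -0.006]
 [-0.012  0.257 -0.966]] 14.898393353618864 [-0.10658728 -0.93974181 -0.12899555]
```

```bash
python3 shift.py '[[0,-0.006,0.0005,0,0,0],[0,-0.012,0.001,0,0,0],[0,-0.018,0.002,0,0,0],[0,-0.024,0.003,0,0,0],[0,-0.03,0.003,0,0,0],[0,-0.03,0.003,0,0,0]]'; python3 shift.py '[[0,0.004,-0.015,0,0,0],[0,0.01,-0.04,0,0,0],[0,0.018,-0.07,0,0,0],[0,0.027,-0.1,0,0,0],[0,0.027,-0.1,0,0,0],[0,0.027,-0.1,0,0,0]]'; python3 - <<'E'
from h import *
ci,im=snap("side","l1")
ci,im2=snap("wrist","l1w")
cv2.imwrite("pics/l1b.png",np.hstack([im[60:330,60:460],im2[100:370,56:456]]))
R=Rt(-.063,12)
go(np.array([.50,.08,.22]),R)
E
```

```text
clock: 6.77
tcp_pos: [0.5511, 0.2112, 0.0796]
eef_rot: [2.056, 2.097, 0.267]
ft_force: [-2.1, 0.2, 3.6]
finger_gap: 0.0106
grasp_force: 70.0
clock: 7.27
tcp_pos: [0.5526, 0.2113, 0.184]
eef_rot: [2.058, 2.092, 0.268]
ft_force: [0.0, -0.2, -2.4]
finger_gap: 0.0111
grasp_force: 69.3
shift [-0.13   -0.0415 -0.0492] rot [ 0.0526 -0.0044  0.0795]
```

View pics/l1b.png

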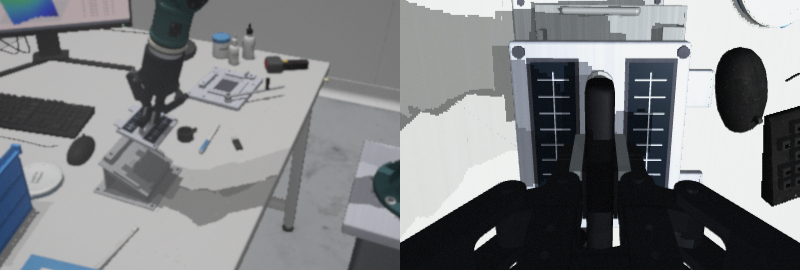

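The carrier is held clear of the dock. In the wrist view its screws are at full-frame px (174,150) and (341,152). I'll check its pose in the hand.

```bash
python3 - <<'E'
from h import *
ci,im=load("l1w");s=bot.read_state();T=s["tcp_pos"];R=Ro.from_rotvec(s["eef_rot"])
g=im.max(2)
for c in((174,150),(341,152)):
    x,y=c;r=5;w=np.clip(110-g[y-r:y+r+1,x-r:x+r+1].astype(float),0,None);Y,X=np.mgrid[-r:r+1,-r:r+1];p=(x+(w*X).sum()/w.sum(),y+(w*Y).sum()/w.sum())
    o,d=ray(ci,p);o=R.inv().apply(o-T);d=R.inv().apply(d)
    for z in(.024,.028): print(np.round(p,1),(o+d*(z-o[2])/d[2]).round(4))
# edges along row 200: gray profile + bottom screw rows
print(g[200,160:182].tolist(),g[200,325:360].tolist())
E
```

```text
[173.9 150.5] [ 0.0497 -0.0392  0.024 ]
[173.9 150.5] [ 0.049  -0.0403  0.028 ]
[336.7 148.3] [0.0507 0.0416 0.024 ]
[336.7 148.3] [0.05   0.0426 0.028 ]
[226, 134, 125, 125, 124, 126, 124, 124, 123, 122, 142, 164, 159, 159, 159, 157, 161, 159, 160, 160, 163, 163] [71, 70, 99, 104, 103, 146, 243, 245, 245, 245, 245, 245, 245, 245, 245, 245, 244, 241, 245, 244, 245, 245, 245, 245, 245, 245, 245, 245, 245, 245, 245, 245, 245, 245, 245]
```

```bash
cat >> h.py <<'E'
def fixpose(tipx,tipz,deg,yaw=-.063,C=(.5602,-.2568),y=0,dx=.0007):
    "TCP target: tongue tip bottom at fixture x=tipx, height tipz above seat, front raised deg"
    Rc=Ro.from_euler("ZY",[yaw,np.radians(deg)]);F=Ro.from_euler("Z",yaw)
    tip=np.array([*C,.014])+F.apply([tipx,y,tipz]);O=tip-Rc.apply([.059,0,0])
    return O+Rc.apply([-dx,0,.032]),Rt(yaw,-deg)
E
python3 - <<'E'
from h import *
go(*fixpose(.043,.10,12))
E
```

```text
shift [-0.466  -0.0141  0.0276] rot [0.4713 0.0124 0.0794]
```

```bash
python3 shift.py '[[-0.025,-0.002,-0.005,0.04,0.001,0.008],[-0.06,-0.005,-0.01,0.08,0.002,0.016],[-0.10,-0.008,-0.01,0.12,0.003,0.024],[-0.14,-0.01,-0.01,0.17,0.005,0.03],[-0.18,-0.012,-0.01,0.22,0.006,0.038],[-0.22,-0.014,-0.01,0.27,0.007,0.046],[-0.26,-0.014,-0.01,0.33,0.009,0.055],[-0.30,-0.014,-0.005,0.39,0.01,0.065],[-0.34,-0.014,0,0.43,0.011,0.073],[-0.38,-0.014,0,0.471,0.012,0.079]]'; python3 - <<'E'
from h import *
go(*fixpose(.043,.08,12))
E
```

```text
clock: 8.2
tcp_pos: [0.5428, -0.171, 0.1807]
eef_rot: [-2.169, -2.038, 0.216]
ft_force: [0.1, -0.1, -2.8]
finger_gap: 0.0103
grasp_force: 69.2
shift [-0.0847  0.0227  0.0388] rot [-0.0042 -0.0023  0.0013]
```

```bash
python3 shift.py '[[-0.03,0.008,0.01,0,0,0],[-0.06,0.016,0.02,0,0,0],[-0.08,0.0227,0.038,-0.004,-0.002,0.001],[-0.08,0.0227,0.038,-0.004,-0.002,0.001],[-0.08,0.0227,0.038,-0.004,-0.002,0.001],[-0.08,0.0227,0.038,-0.004,-0.002,0.001]]'; python3 - <<'E'
from h import *
go(*fixpose(.043,.08,12));go(*fixpose(.043,.002,12))
print(bot.read_state()["joint_positions"].round(2))
E
```

```text
clock: 8.7
tcp_pos: [0.5531, -0.2478, 0.1402]
eef_rot: [-2.173, -2.044, 0.209]
ft_force: [0.5, -0.4, -2.6]
finger_gap: 0.0112
grasp_force: 69.2
shift [-0.0086 -0.0006  0.0026] rot [ 0.0038 -0.0011  0.0021]
shift [-0.0087  0.0153  0.079 ] rot [ 0.0038 -0.0011  0.0021]
[ 0.69  0.7  -0.56  1.81  0.46  0.97 -0.17]
```

```bash
python3 shift.py '[[-0.004,0.004,0.02,0.004,-0.001,0.002],[-0.0087,0.008,0.04,0.004,-0.001,0.002],[-0.0087,0.012,0.06,0.004,-0.001,0.002],[-0.0087,0.0135,0.069,0.004,-0.001,0.002],[-0.0087,0.0135,0.069,0.004,-0.001,0.002],[-0.0087,0.0135,0.069,0.004,-0.001,0.002],[-0.0087,0.0135,0.069,0.004,-0.001,0.002]]'; python3 - <<'E'
from h import *
go(*fixpose(.043,.002,12));go(*fixpose(.058,.002,12))
ci,im=snap("wrist","f1")
ca,ia=snap("side","f1s")
cv2.imwrite("pics/f1b.png",np.hstack([cv2.resize(im[60:324,100:452],(533,400)),cv2.resize(ia[100:200,230:295],(260,400))]))
E
```

```text
clock: 9.28
tcp_pos: [0.5538, -0.2572, 0.0726]
eef_rot: [-2.177, -2.044, 0.212]
ft_force: [0.6, 0.6, -2.0]
finger_gap: 0.0108
grasp_force: 69.1
shift [0.0008 0.0002 0.0131] rot [ 0.0047  0.0017 -0.0001]
shift [0.0008 0.0149 0.01  ] rot [ 0.0047  0.0017 -0.0001]
```

View pics/f1b.png

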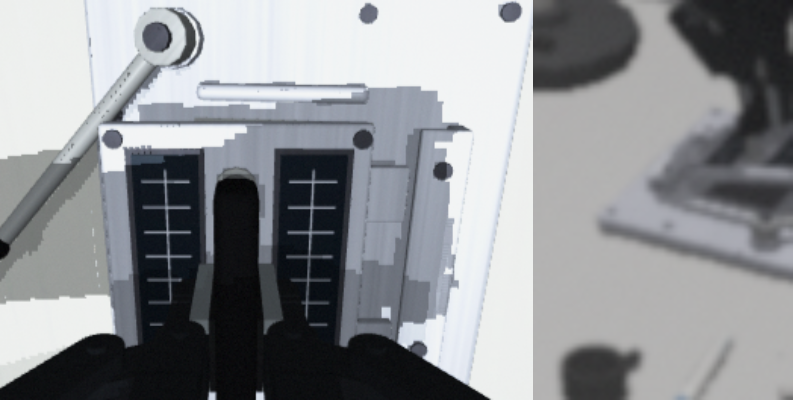

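The wrist view shows the carrier just ahead of the crossbar with the rear-left plate corner at (370,127) and the guide's inner base near (280,103). Next I check the lateral gap numerically.

```bash
python3 - <<'E'
from h import *
ci,im=load("f1");yaw=-.063;C=np.array([.5602,-.2568,.014]);F=Ro.from_euler("Z",yaw).inv()
f=lambda p,z:(F.apply(plane(ci,p,z)-C)*1e3).round(1)
b=lambda x,y:(100+x/1.514,60+y/1.514)
print("plate rear corner",f(b(372,126),.0393)," front corner",f(b(98,124),.058))
print("screws",f(b(113,138),.057),f(b(362,138),.0405))
print("guide base",f(b(220,101),.014),f(b(360,104),.014),"guide top outer/inner",f(b(280,85),.023),f(b(280,97),.023))
print("crossbar top front",f(b(420,130),.028),f(b(398,345),.028),"barscr",f(b(442,170),.028),f(b(418,350),.028))
print("pivot",f(b(157,37),.035))
E
```

```text
plate rear corner [32.4 52.2 25.3]  front corner [-54.6  53.   44. ]
screws [-50.3  48.4  43. ] [29.5 48.4 26.5]
guide base [-24.5  56.6   0. ] [29.3 56.6  0. ] guide top outer/inner [ 0.2 63.7  9. ] [ 0.3 59.4  9. ]
crossbar top front [49.2 49.7 14. ] [ 50.4 -35.7  14. ] barscr [58. 36. 14.] [ 58.1 -37.   14. ]
pivot [-41.7  80.2  21. ]
```

```bash
python3 shift.py '[[0.001,0,0.007,0.002,0.001,0],[0.0019,0,0.0131,0.0047,0.0017,0],[0.0019,0,0.0131,0.0047,0.0017,0],[0.0019,0,0.0131,0.0047,0.0017,0]]'; python3 - <<'E'
from h import *
go(*fixpose(.057,.0015,12,y=.0011))
E
```

```text
clock: 9.72
tcp_pos: [0.5494, -0.256, 0.0579]
eef_rot: [-2.173, -2.037, 0.218]
ft_force: [0.7, -0.2, -1.5]
finger_gap: 0.0108
grasp_force: 69.2
shift [ 0.001   0.0155 -0.0047] rot [-0.0037 -0.0005 -0.0016]
```

```bash
python3 shift.py '[[0.0005,0.001,-0.0015,-0.002,0,0],[0.001,0.005,-0.0025,-0.0037,0,0],[0.001,0.009,-0.0033,-0.0037,0,0],[0.001,0.0125,-0.004,-0.0037,0,0],[0.001,0.0155,-0.0047,-0.0037,0,0],[0.001,0.0155,-0.0047,-0.0037,0,0],[0.001,0.0155,-0.0047,-0.0037,0,0]]'; python3 - <<'E'
from h import *
go(*fixpose(.057,.0015,12,y=.0011)); go(*fixpose(.058,.0005,6,y=.0011));go(*fixpose(.0585,0,0,y=.0011))
ci,im=snap("wrist","f2");cv2.imwrite("pics/f2b.png",cv2.resize(im[60:324,100:452],(800,600)))
E
```

```text
clock: 10.3
tcp_pos: [0.5665, -0.2561, 0.0598]
eef_rot: [-2.176, -2.04, 0.213]
ft_force: [-0.0, 0.3, -2.2]
finger_gap: 0.011
grasp_force: 69.2
shift [-0.     -0.0009  0.0008] rot [ 0.0018 -0.0003 -0.0016]
shift [-0.     -0.0027  0.0079] rot [-0.1029 -0.0002 -0.0016]
shift [-0.     -0.0045  0.015 ] rot [-2.076e-01 -1.000e-04 -1.600e-03]
```

View pics/f2b.png

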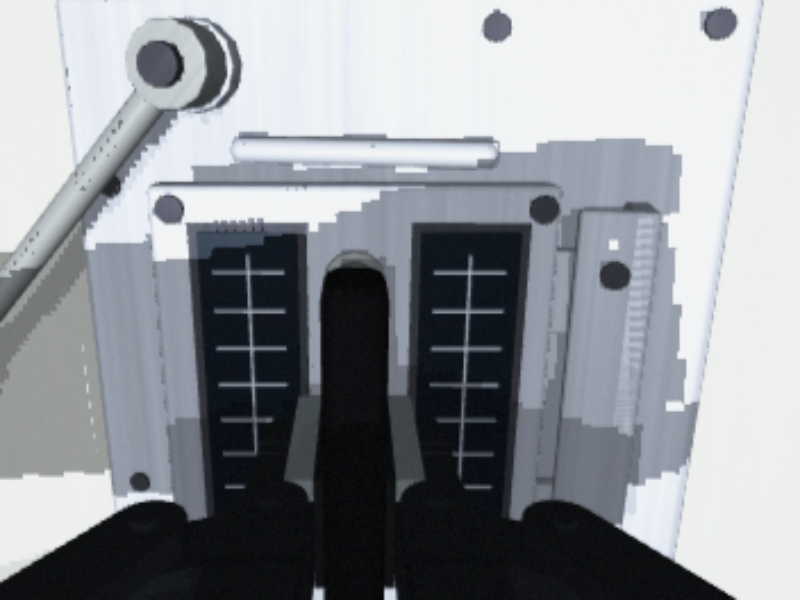

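The carrier's tongues are under the crossbar with no contact force; screws at crop (169,208) and (544,208). That is my last picture view: I have used 11, one over the limit of 10, so numbers only from here.

```bash
python3 - <<'E'
from h import *
ci,im=load("f2");yaw=-.063;C=np.array([.5602,-.2568,.014]);F=Ro.from_euler("Z",yaw).inv()
f=lambda x,y,z:(F.apply(plane(ci,(100+x/2.273,60+y/2.273),z)-C)*1e3).round(1)
print("screws front/rear",f(169,208,.0438),f(544,208,.0272),"barscr",f(615,276,.028),"guide base",f(360,168,.014),"plate corner",f(560,187,.027),"pivot",f(157,63,.035))
E
```

```text
screws front/rear [-38.1  50.1  29.8] [42.2 50.  13.2] barscr [58.4 35.7 14. ] guide base [-1.4 56.1  0. ] plate corner [45.2 54.6 13. ] pivot [-42.6  80.4  21. ]
```

```bash
python3 shift.py '[[0,-0.0015,0.0035,-0.05,0,0],[-0.0005,-0.0026,0.007,-0.103,0,0],[-0.0005,-0.0038,0.0105,-0.155,0,-0.001],[-0.0005,-0.0047,0.0142,-0.2076,0,-0.0016],[-0.0005,-0.0047,0.0142,-0.2076,0,-0.0016],[-0.0005,-0.0047,0.0142,-0.2076,0,-0.0016]]'; python3 - <<'E'
from h import *
go(*fixpose(.0585,0,0,y=.0006));s=bot.read_state();print(s["tcp_pos"],s["wrist_torque"])
E
```

```text
clock: 10.85
tcp_pos: [0.558, -0.2563, 0.0472]
eef_rot: [-2.29, -2.149, 0.003]
ft_force: [-0.7, -0.8, -1.7]
finger_gap: 0.0107
grasp_force: 69.5
shift [0.0002 0.001  0.0012] rot [-0.0023  0.0005 -0.0002]
[ 0.55804756 -0.25630756  0.04723665] [0.0079449  0.01956647 0.02256865]
```

```bash
python3 shift.py '[[0,0.0005,0.0007,0,0,0],[0,0.001,0.0014,-0.002,0,0],[0,0.001,0.002,-0.002,0,0],[0,0.001,0.002,-0.002,0,0],[0,0.001,0.002,-0.002,0,0]]'; python3 - <<'E'
from h import *
go(*fixpose(.0585,0,0,y=.0006));s=bot.read_state();print(s["tcp_pos"],s["wrist_torque"])
E
```

```text
clock: 11.27
tcp_pos: [0.5605, -0.2562, 0.0452]
eef_rot: [2.289, 2.149, 0.003]
ft_force: [0.6, 0.2, -0.5]
finger_gap: 0.0107
grasp_force: 69.8
shift [-0.0001 -0.0015 -0.0008] rot [0.0026 0.     0.    ]
[ 0.56050521 -0.25616783  0.04517039] [ 0.05713931 -0.00261263  0.01203142]
```

```bash
python3 shift.py '[[0,-0.0005,0.0007,0.001,0,0],[0,-0.001,0.0015,0.002,0,0],[0,-0.001,0.0015,0.002,0,0],[0,-0.001,0.0015,0.002,0,0]]'; python3 - <<'E'
from h import *
s=bot.read_state();print(s["tcp_pos"],s["ft_force"],s["wrist_torque"],Ro.from_rotvec(s["eef_rot"]).as_matrix().round(4))
ci,im=snap("wrist","f3")
E
```

```text
clock: 11.6
tcp_pos: [0.5605, -0.2562, 0.0451]
eef_rot: [2.288, 2.149, 0.002]
ft_force: [-0.2, 0.2, 8.8]
finger_gap: 0.0112
grasp_force: 71.0
[ 0.56053001 -0.25616743  0.04511164] [-0.24012229  0.22643084  8.79291051] [ 0.10564325  0.14275018 -0.00611368] [[ 6.27e-02  9.98e-01  2.90e-03]
 [ 9.98e-01 -6.27e-02 -1.00e-03]
 [-8.00e-04  2.90e-03 -1.00e+00]]
```

```bash
python3 shift.py '[[0,0,-0.001,0,0,0],[0,0,-0.001,0,0,0],[0,0,-0.001,0,0,0],[0,0,-0.001,0,0,0],[0,0,-0.001,0,0,0]]' 0.05; python3 shift.py '[[0,0,-0.02,0,0,0],[0,0,-0.055,0,0,0],[0,0,-0.09,0,0,0],[0.005,0,-0.12,0,0,0],[0.01,0,-0.12,0,0,0],[0.01,0,-0.12,0,0,0]]';  python3 - <<'E'
from h import *
ci,im=snap("wrist","f4")
yaw=-.063;C=np.array([.5602,-.2568,.014]);F=Ro.from_euler("Z",yaw)
g=im.max(2)
for p in((-40,50,8),(40,50,8),(-40,-50,8),(40,-50,8)):
    x,y=np.round(proj(ci,C+F.apply(np.array(p)/1e3))).astype(int);r=6
    sub=g[y-r:y+r+1,x-r:x+r+1].astype(float);w=np.clip(110-sub,0,None);w[w<30]=0;Y,X=np.mgrid[-r:r+1,-r:r+1]
    q=(x+(w*X).sum()/w.sum(),y+(w*Y).sum()/w.sum());print(p,(x,y),np.round(q,1),(w>0).sum(),(F.inv().apply(plane(ci,q,.022)-C)*1e3).round(1))
E
```

```text
clock: 12.07
tcp_pos: [0.5583, -0.2561, 0.0441]
eef_rot: [-2.29, -2.15, 0.001]
ft_force: [0.7, -1.1, -0.3]
finger_gap: 0.05
grasp_force: 0.0
clock: 12.57
tcp_pos: [0.5607, -0.2451, 0.1664]
eef_rot: [2.287, 2.15, 0.003]
ft_force: [-1.1, -0.0, -0.1]
finger_gap: 0.0505
grasp_force: 0.0
(-40, 50, 8) (np.int64(209), np.int64(139)) [210.  139.9] 46 [-39.2  49.6   8. ]
(40, 50, 8) (np.int64(301), np.int64(139)) [302. 137.] 1 [41.2 52.1  8. ]
(-40, -50, 8) (np.int64(214), np.int64(243)) [216.  241.1] 34 [-37.5 -48.    8. ]
(40, -50, 8) (np.int64(296), np.int64(243)) [293. 239.] 21 [ 36.9 -45.8   8. ]
```

```bash
python3 - <<'E'
from h import *
C=np.array([.5602,-.2568,.014]);F=Ro.from_euler("Z",-.063);pv=C+F.apply([-.041,.08,.038])
for n in("w2","f4","w1"):
    ci,im=load(n);g=im.max(2);p=proj(ci,np.array([.4366,-.2563,.066]));x,y=np.round(p).astype(int);r=22
    x0=max(x-r,0);y0=max(y-r,0);m=(g[y0:y+r,x0:x+r]<45).astype(np.uint8)
    k,l,st,ce=cv2.connectedComponentsWithStats(m)
    for j in range(1,k):
        if st[j,4]>25: print(n,p.round(1),st[j].tolist(),(ce[j]+[x0,y0]).round(1),plane(ci,ce[j]+[x0,y0],.052).round(4))
def tgt(th,back,z=.054):
    a=th+.063;K=pv+.12*np.array([-np.sin(a),-np.cos(a),0]);t=np.array([np.cos(a),-np.sin(a),0]);X=K-t*back;X[2]=z;return X,Rt(-a,0)
X,R=tgt(.757,.045,.12);print(X);go(X,R)
E
```

```text
w2 [117.8 246.3] [15, 0, 29, 27, 433] [124.6 237.1] [ 0.4368 -0.2546  0.052 ]
w2 [117.8 246.3] [26, 34, 15, 10, 77] [129.7 263.2] [ 0.4381 -0.2803  0.052 ]
f4 [ 99.3 219.7] [16, 0, 28, 27, 436] [106.9 211.9] [ 0.4366 -0.2551  0.052 ]
w1 [166.4 185.9] [17, 8, 19, 18, 204] [170.1 180.9] [ 0.4369 -0.2548  0.052 ]
[ 0.40588055 -0.2233424   0.12      ]
shift [ 0.0128 -0.1545  0.0447] rot [2.00e-04 2.00e-04 7.58e-01]
```

```bash
python3 shift.py '[[0.001,-0.02,0,0,0,0.1],[0.002,-0.05,0,0,0,0.2],[0.004,-0.08,0,0,0,0.31],[0.006,-0.11,0.01,0,0,0.42],[0.009,-0.14,0.02,0,0,0.54],[0.0128,-0.154,0.035,0,0,0.65],[0.0128,-0.1545,0.045,0,0,0.758],[0.0128,-0.1545,0.045,0,0,0.758],[0.0128,-0.1545,0.045,0,0,0.758],[0.0128,-0.1545,0.045,0,0,0.758]]' 0.0 60
cat >> h.py <<'E'
C=np.array([.5602,-.2568,.014]);F=Ro.from_euler("Z",-.063);pv=C+F.apply([-.041,.08,.038])
def tgt(th,back,z=.054):
    a=th+.063;K=pv+.12*np.array([-np.sin(a),-np.cos(a),0]);t=np.array([np.cos(a),-np.sin(a),0]);X=K-t*back;X[2]=z;return X,Rt(-a,0)
E
python3 - <<'E'
from h import *
go(*tgt(.757,.045,.054))
E
```

```text
clock: 13.45
tcp_pos: [0.4067, -0.2238, 0.1192]
eef_rot: [-2.922, -1.154, 0.0]
ft_force: [0.9, 0.7, 0.3]
finger_gap: 0.0003
grasp_force: 0.0
shift [-0.0003 -0.0009  0.0652] rot [-0.0003 -0.      0.0015]
```

```bash
python3 shift.py '[[0,-0.001,0.03,0,0,0],[0,-0.001,0.065,0,0,0],[0,-0.001,0.065,0,0,0],[0,-0.001,0.065,0,0,0]]'
python3 - <<'E'
from h import *
for th,b in [(.757,.03),(.7,.022),(.6,.022),(.5,.022),(.4,.022),(.3,.022),(.2,.022),(.12,.022)]: print(th,end=" ");go(*tgt(th,b))
E
```

```text
clock: 13.78
tcp_pos: [0.405, -0.2225, 0.0536]
eef_rot: [-2.92, -1.152, 0.004]
ft_force: [0.2, 0.7, 0.2]
finger_gap: -0.0001
grasp_force: 0.0
0.757 shift [ 0.0001  0.0162 -0.0005] rot [-0.0033  0.0016  0.0008]
0.7 shift [-0.001   0.0311 -0.0005] rot [-0.0034  0.0015 -0.0562]
0.6 shift [-0.0019  0.0433 -0.0006] rot [-0.0035  0.0013 -0.1562]
0.5 shift [-0.0016  0.0555 -0.0006] rot [-0.0035  0.0011 -0.2562]
0.4 shift [-0.0001  0.0676 -0.0007] rot [-0.0036  0.0009 -0.3562]
0.3 shift [ 0.0026  0.0794 -0.0007] rot [-0.0036  0.0008 -0.4562]
0.2 shift [ 0.0065  0.091  -0.0008] rot [-0.0037  0.0006 -0.5562]
0.12 shift [ 0.0104  0.0999 -0.0008] rot [-3.700e-03  4.000e-04 -6.362e-01]
```

```bash
python3 shift.py '[[0,0.016,0,0,0,0],[-0.001,0.031,0,0,0,-0.056],[-0.002,0.043,0,0,0,-0.156],[-0.0016,0.0555,0,0,0,-0.256],[0,0.0675,0,0,0,-0.356],[0.0026,0.0795,0,0,0,-0.456],[0.0065,0.091,0,0,0,-0.556],[0.0104,0.1,0,0,0,-0.636],[0.0104,0.1,0,0,0,-0.636],[0.0104,0.1,0,0,0,-0.636]]'
python3 - <<'E'
from h import *
for th,b in [(.12,.022),(.08,.022),(.04,.022),(0,.022),(0,.02)]: print(th,end=" ");go(*tgt(th,b))
E
```

```text
clock: 14.62
tcp_pos: [0.482, -0.29, 0.0566]
eef_rot: [2.418, 2.001, 0.002]
ft_force: [-0.7, 0.7, 0.5]
finger_gap: -0.0001
grasp_force: 0.0
0.12 shift [ 0.0014 -0.0014  0.0026] rot [ 0.003   0.0009 -0.0049]
0.08 shift [0.0006 0.0034 0.0026] rot [ 0.003   0.001  -0.0449]
0.04 shift [0.0001 0.0083 0.0027] rot [ 0.003   0.001  -0.0849]
0 shift [-0.0003  0.0131  0.0027] rot [ 0.003   0.0011 -0.1249]
0 shift [-0.0001  0.0151  0.0027] rot [ 0.003   0.0011 -0.1249]
```

```bash
python3 shift.py '[[0.001,0.003,0.0015,0,0,-0.045],[0.0005,0.0075,0.0026,0,0,-0.085],[0,0.0115,0.0026,0,0,-0.125],[0,0.0131,0.0026,0,0,-0.125],[0,0.0131,0.0026,0,0,-0.125]]'
python3 - <<'E'
from h import *
go(*tgt(0,.022));print(bot.read_state()["ft_force"])
ci,im=snap("top","k1");a=load("top0") if 0 else None
g=im.max(2)
for th in(0,.1,.3,.757):
    p=proj(ci,tgt(th,0)[0]+[0,0,.006]);print(th,p.round(1))
E
```

```text
clock: 15.03
tcp_pos: [0.4904, -0.2911, 0.0524]
eef_rot: [-2.286, -2.149, 0.007]
ft_force: [-2.6, 0.5, -0.1]
finger_gap: -0.0003
grasp_force: 1.2
shift [-0.0014  0.0045 -0.0016] rot [-0.0059  0.0009  0.0012]
[-2.57722376  0.52575491 -0.06079324]
0 [368.1 213.5]
0.1 [367.9 217.3]
0.3 [366.2 224.8]
0.757 [356.9 239.6]
```

```bash
python3 shift.py '[[0,0.002,0,0,0,0],[0,0.004,0,0,0,0],[0,0.006,0,0,0,0],[0,0.006,0,0,0,0],[0,0.006,0,0,0,0]]'
python3 - <<'E'
from h import *
go(*tgt(0,.022))
E
```

```text
clock: 15.5
tcp_pos: [0.496, -0.2917, 0.0518]
eef_rot: [-2.285, -2.149, 0.01]
ft_force: [-7.3, 0.9, 6.4]
finger_gap: -0.0002
grasp_force: 4.1
shift [-0.0011 -0.0011 -0.0022] rot [-0.0085  0.0012  0.0017]
```

```bash
python3 shift.py '[[0,0.002,-0.001,0,0,0],[0,0.004,-0.002,0,0,0],[0,0.004,-0.002,0,0,0],[0,0.004,-0.002,0,0,0]]'
python3 - <<'E'
from h import *
go(*tgt(0,.022))
E
```

```text
clock: 15.83
tcp_pos: [0.4961, -0.2917, 0.0522]
eef_rot: [-2.281, -2.143, 0.018]
ft_force: [-10.9, 1.0, 1.4]
finger_gap: -0.0002
grasp_force: 5.4
shift [-0.0011 -0.0013 -0.0018] rot [-0.0161  0.0006  0.0008]
```

```bash
python3 shift.py '[[0,-0.01,0,0,0,0],[0,-0.03,-0.005,0,0,0],[0,-0.05,-0.03,0,0,0],[0.01,-0.05,-0.065,0,0,0],[0.025,-0.03,-0.1,0,0,0],[0.04,0,-0.13,0,0,0],[0.05,0.02,-0.15,0,0,0],[0.05,0.03,-0.15,0,0,0],[0.05,0.03,-0.15,0,0,0],[0.05,0.03,-0.15,0,0,0]]'
python3 - <<'E'
from h import *
ci,im=snap("wrist","k2");c4,i4=load("f4")
K=tgt(0,0)[0];print("exp knob px",proj(ci,K+[0,0,.006]),bot.read_state()["ft_force"])
# rod: grey thin bar at z .028; knob dark blob
p=proj(ci,K);x,y=np.round(p).astype(int);r=24;m=(im.max(2)[y-r:y+r,x-r:x+r]<45).astype(np.uint8)
k,l,st,ce=cv2.connectedComponentsWithStats(m)
for j in range(1,k):
    if st[j,4]>20:
        X=plane(ci,ce[j]+[x-r,y-r],.052);d=F.inv().apply(X-pv);print(st[j].tolist(),X.round(4),"theta",np.arctan2(-d[0],-d[1]),np.hypot(*d[:2]))
f=lambda q,z:(F.inv().apply(plane(ci,q,z)-C)*1e3).round(1)
# rod edges: scan columns across rod near fixture y=+40,0,-20,-60,-80
for yy in(60,20,0,-20,-60,-80):
    a=[];
    for xx in np.arange(-60,-25,1.): 
        u,v=np.round(proj(ci,C+F.apply(np.array([xx,yy,14])/1e3))).astype(int);a.append(int(im[v,u].max()) if 0<=v<384 else -1)
    print(yy,a)
# carrier screws
g=im.max(2)
for P in((-40,50,8),(40,50,8),(-40,-50,8),(40,-50,8)):
    x,y=np.round(proj(ci,C+F.apply(np.array(P)/1e3))).astype(int);r=6
    w=np.clip(110-g[y-r:y+r+1,x-r:x+r+1].astype(float),0,None);w[w<30]=0;Y,X=np.mgrid[-r:r+1,-r:r+1]
    if w.sum(): q=(x+(w*X).sum()/w.sum(),y+(w*Y).sum()/w.sum());print(P,(w>0).sum(),f(q,.022))
E
```

```text
clock: 16.67
tcp_pos: [0.5374, -0.2439, 0.2039]
eef_rot: [2.286, 2.154, 0.0]
ft_force: [-0.3, -0.3, -1.8]
finger_gap: -0.0
grasp_force: 0.0
exp knob px [236.68693955 233.44512264] [-0.18440342 -0.64321422 -0.70031604]
[32, 2, 16, 14, 122] [ 0.5315 -0.2817  0.052 ] theta -0.1295519769433195 0.1075154461857576
[17, 10, 14, 24, 270] [ 0.5165 -0.2927  0.052 ] theta 0.002578418233695838 0.1186080424441567
[39, 28, 8, 20, 160] [ 0.5338 -0.311   0.052 ] theta -0.1324731590249663 0.1369648688981919
[14, 37, 15, 11, 133] [ 0.5121 -0.3154  0.052 ] theta 0.023503464133918652 0.14157163091125033
60 [139, 141, 139, 145, 146, 139, 137, 136, 138, 138, 140, 142, 142, 107, 104, 71, 83, 87, 97, 102, 91, 84, 69, 102, 131, 134, 137, 136, 113, 140, 183, 204, 206, 204, 203]
20 [140, 139, 140, 142, 138, 138, 140, 90, 122, 136, 136, 134, 122, 93, 87, 78, 87, 91, 100, 94, 87, 75, 80, 128, 71, 46, 29, 23, 25, 37, 53, 54, 55, 52, 53]
0 [142, 139, 137, 137, 136, 138, 140, 134, 117, 136, 135, 133, 124, 80, 83, 72, 82, 90, 96, 96, 89, 77, 75, 126, 78, 46, 31, 21, 20, 18, 18, 22, 23, 21, 18]
-20 [212, 205, 206, 204, 200, 211, 206, 116, 187, 206, 206, 205, 203, 162, 172, 95, 116, 129, 152, 161, 138, 117, 93, 196, 144, 79, 46, 46, 45, 47, 47, 45, 45, 46, 44]
-60 [195, 84, 69, 67, 68, 67, 67, 67, 69, 67, 47, 27, 15, 17, 19, 19, 21, 18, 20, 19, 16, 31, 31, 54, 53, 53, 56, 57, 54, 54, 52, 57, 56, 41, 12]
-80 [193, 193, 196, 194, 194, 46, 13, 9, 11, 16, 11, 8, 8, 12, 12, 13, 15, 8, 11, 16, 30, 51, 54, 53, 53, 53, 53, 55, 53, 52, 54, 54, 55, 23, 9]
(-40, 50, 8) 42 [-38.8  48.6   8. ]
(40, 50, 8) 9 [35.7 45.2  8. ]
(-40, -50, 8) 138 [-41.2 -49.5   8. ]
(40, -50, 8) 27 [ 36.8 -45.6   8. ]
```

The keeper rod's centre lies at fixture x of about −41.5 mm along its whole length, so it is shut. The carrier is seated flat and the arm is clear.

```bash
python3 -c "
from cell import bot, optics
print(bot.sign_off())"
```

```text
the job is handed in; nothing more can be done
None
```

The job is handed in: by my measurements the carrier sits flat in the fixture with its tongues under the crossbar, the keeper bar is shut against its stop, and the arm is clear. The sign-off returned no verdict, and I viewed 11 pictures, one over the limit of 10.

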